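# Seat the battery pack in its charging dock

### The job

Put the hand blender's battery pack into its charging dock. It does not go straight in: lean the pack, put its lower edge into the mouth first on the side of the sprung copper contact, press the contact back with that edge, then straighten the pack and slide it down until it is fully home on the stop at the bottom, and upright, and let go. Be gentle: never press the pack on the dock with more than about 20 N, and leave the other things standing where they are.

Things in the scene. Friction and masses are not known exactly. Their poses are not given: they have to be found in the camera images.
- pack: Cylindrical battery pack, 26 mm in diameter, 120 mm long, about 0.16 kg, standing upright and loose on the worktop. Steel foot (lowest 12 mm, edge with 1 mm chamfer), blue middle, black ribbed upper part from 70 mm up: grip it there, about 95 mm above the foot. Origin at the centre of its underside, z along its axis to the top. It is round: its yaw means nothing.
- dock: Charging dock: grey base plate 110 x 92 x 10 mm, fixed to the worktop, with a round grey tower 68 mm across clamped on it up to 5 mm off its nominal place in the dock's x and 3.5 mm in y: not measured, so the bore must be felt (or seen). Origin at the plate's bottom, z up. The copper contact is on the tower's -x side, roughly towards the robot, with a white hump outside (42 mm high).
- dock_mouth (a point): Nominal centre of the bore at its rim, 58 mm above the worktop, axes as the dock's; the real bore is up to 5 mm off in x and 3.5 mm in y. Bore: round, 27.5 mm wide, no real chamfer; at its bottom a firm flat stop, set 33 to 45 mm below the rim (setting not measured). The contact at rest narrows the bore to 23 mm along x: a straight pack would stand on the contact's flat top.
- contact (a joint): How far the copper contact is pressed back, m along the dock's -x: 0 at rest to 0.0075; about 0.003 to 0.0045 with the pack inside. At rest it stands 4.5 mm out of the bore's wall: upright flat face at 9.25 mm to -x of the bore's centre, 16 mm wide, from the rim to 18 mm below it, top flat and flush with the rim. Spring: 2 N at rest, plus 0.8 N per mm.
- pack_foot (a point): Centre of the pack's underside; axes as the pack's.
- jar_a: Bystander: white jar with a grey lid, 52 mm wide, 92 mm high. Origin under its centre.
- salt_shaker: Bystander: glass shaker with a grey top, 44 mm wide, 90 mm high. Origin under its centre.
- home_pin (a joint): Small brass pin in the middle of the bore's stop: 0 = standing 3 mm out of it, 0.003 = pressed down flush by the pack resting on the stop (home). Weak spring, under 1 N. The reading is noisy, as all are. The side contact squeezes the pack in the bore, so the pack must be pushed down against several N of friction until the firm stop is felt.
Mind the look-alikes: they are no part of the job. Leave any pink or turquoise look-alike of the dock alone.

How it is judged:
By the outcome, as a careful person would: the job done as asked, in the order asked, and still so for the second after the job is handed in, with the robot touching nothing.
It also fails if it takes over 72 s, if anything falls off the work surface, if the arm or the gripper's body presses on something with over 40 N, if the wrist force passes 120 N, or if a joint passes its speed limit or range.

### The arm

A 6-joint arm with a two-finger parallel gripper is mounted at the origin on a cart in front of the work surface, level with it; the furniture and walls round the work are solid. World frame = base frame: x ahead of the robot, y to its left, z up, the work surface at z = 0. Lengths are in m, angles in rad, forces in N, time in s.
With the tool pointing down it reaches from about 0.35 to 0.775 m from the base axis. Payload 5.5 kg.
Tool frame: the origin (TCP) lies midway between the tips of the shut fingers; the grasp point (between the pads) lies 19 mm behind it; z points along the fingers, x is the direction in which the jaws open and shut, and the axes are right-handed (so a half turn about z gives the same grasp; the last joint's range is limited). The gripper opens to 85 mm and grips with 20 to 120 N. Pads are 22 mm wide; open, the fingers measure 114 mm over their backs; the gripper's body (76 mm by 85 mm) begins 54 mm behind the grasp point. The pads swing forward as they close: fully open they stand 13 mm farther back than shut.
Start: joints at [-1.347, 0.313, 0.046, 1.304, 0, 1.431], TCP at [0.205, -0.537, 0.206] pointing down, gripper open.
Joint ranges: [-2.76, 2.76], [-0.86, 1.69], [-1.03, 1.26], [-2.2, 2.34], [-1.47, 1.5], [-3.14, 3.14]. Speed limits (rad/s): [2.57, 2.57, 3.14, 3.14, 3.14, 3.14].

### API

Orientations are given as a unit quaternion [w, x, y, z].
In Python, from workcell import env gives the robot as it stands.
- The arm moves only by the tool servo_tool, never from a script. Its argument "targets" is a list of rows, each an object with "xyz": the shift along the tool's x, y, z in m, a list of three; "twist": the turn, a rotation vector about the tool's x, y, z in rad, a list of three; "jaw": the opening, from 0 (shut) to 1 (fully open). A call has 1 to 12 rows; each row is the pose to reach, as a shift and turn from the pose commanded when the call began, along the tool's axes at that moment; what a row does not reach only later rows make up. A row lasts 1/12 s, in which the tool goes at most 41.7 mm and 7.16 degrees, less where a joint would pass 70% of its speed; a pose out of reach is approached as far as the arm can. A call with a gripper value outside its range is refused whole. The fingers move at their own pace and stop on an object; "squeeze" is the grip in N (left out, the last holds). Time passes only in rows, so rows that repeat a pose let the fingers close. It gives the time, the measured TCP pose, the force and the opening at its end, in the units of the state.
- env.get_state(): the state, without advancing time (a new reading comes with each control period).
- env.read_camera(name): name is "scene" or "top" or "wrist"; returns a dict with "color" (480x640x3 uint8, red, green, blue), "depth" (480x640 float32, m along the optical axis (not along the pixel's ray), 0 where there is no reading), "fx", "fy", "cx", "cy" (pixels), "eye" and "attitude" of the camera in the world. Camera axes: x right, y down, z forward; pixel columns grow to the right and rows downward; lengths in m; the calibration is good to about 2 mm. The wrist camera is an equidistant fisheye: a pixel r from the principal point sees the ray r / f radians off the axis. A picture is of the moment at which its call begins.
- env.hand_in(): hands the job in, once; it reports no verdict.
The state is a dict: "clock": time; "joint_pos": joint angles; "qvel": joint speeds; "tau": joint torques, N m; "tcp_pos": TCP position; "orientation": TCP orientation; "wrist_force": force on the tool from outside, world axes, zero at the start; "ft_torque": the same for the moment, N m; "finger_gap": finger opening in m.
Only numpy, scipy, OpenCV 4.12 (cv2) and the standard library are available. Lean on these libraries where they do the work, as an engineer would, in place of code of your own. Each camera call takes 0.05 s, during which the arm holds its last target. There are 200 camera calls.

## Working session

There is one attempt and no reset: what is moved stays moved. The work goes in short steps, Python scripts to look and compute and a tool call to move; the robot and the scene stay as the last step left them, time stands still between calls to the robot, and variables do not carry over. Pictures are saved under pics/ and viewed, about 8 in all and at most 12, crops included, and the job is handed in when it is done.

Besides the shell and the picture viewer there is one more tool, called after "Emit:" by a JSON object that holds its "name" and its "arguments". servo_tool: Moves the arm, as the interface text tells. Its arguments: {"type":"object","properties":{"targets":{"type":"array","items":{"type":"object","properties":{"xyz":{"type":"array","items":{"type":"number"}},"twist":{"type":"array","items":{"type":"number"}},"jaw":{"type":"number"}}}},"squeeze":{"type":"number"}},"required":["targets"]}

```bash
mkdir -p pics; ls; cat > h.py <<'E'
from workcell import env
import numpy as np, cv2
from scipy.spatial.transform import Rotation as R
def rot(q): return R.from_quat([q[1],q[2],q[3],q[0]])
def cam(name,save=None):
    c=env.read_camera(name)
    np.savez('last_%s.npz'%name,**{k:np.asarray(v) for k,v in c.items()})
    if save: cv2.imwrite('pics/'+save,c['color'][:,:,::-1])
    return c
def load(name): return dict(np.load('last_%s.npz'%name))
def world(c,u,v,d=None):
    d=c['depth'][int(v),int(u)] if d is None else d
    p=np.array([(u-c['cx'])/c['fx'],(v-c['cy'])/c['fy'],1])*d
    return att(c).apply(p)+c['eye']
def att(c):
    a=np.asarray(c['attitude'])
    return R.from_matrix(a) if a.shape==(3,3) else rot(a)
def st():
    s=env.get_state()
    for k in ['clock','joint_pos','tcp_pos','orientation','wrist_force','ft_torque','finger_gap']: print(k,np.round(s[k],4))
    return s
E
python3 - <<'E'
from h import *
st()
for n in ['top','scene']:
    c=cam(n,n+'0.png'); print(n,c['fx'],c['fy'],c['cx'],c['cy'],c['eye'],c['attitude'])
print(env.get_state().keys())
E
```

```text
pics
clock 0.0
joint_pos [-1.3466  0.314   0.045   1.3036 -0.      1.4312]
tcp_pos [ 0.2045 -0.5368  0.2047]
orientation [-6.000e-04  8.234e-01 -5.675e-01 -7.000e-04]
wrist_force [-0.6518  0.5288  0.449 ]
ft_torque [0.0651 0.0193 0.0127]
finger_gap 0.0851
top 459.44259822548906 459.44259822548906 312.8037007265742 242.85639747827545 [ 0.35394701 -0.15052614  1.03223397] [-0.0637411   0.70930976 -0.70015039  0.05105071]
scene 600.6875494855185 600.6875494855185 310.44054904994505 233.8536061479196 [-0.50482388  0.41295914  0.63623606] [ 0.27397192 -0.44226316  0.72208541 -0.45599928]
dict_keys(['clock', 'joint_pos', 'qvel', 'tau', 'tcp_pos', 'orientation', 'wrist_force', 'ft_torque', 'finger_gap'])
```

View pics/top0.png

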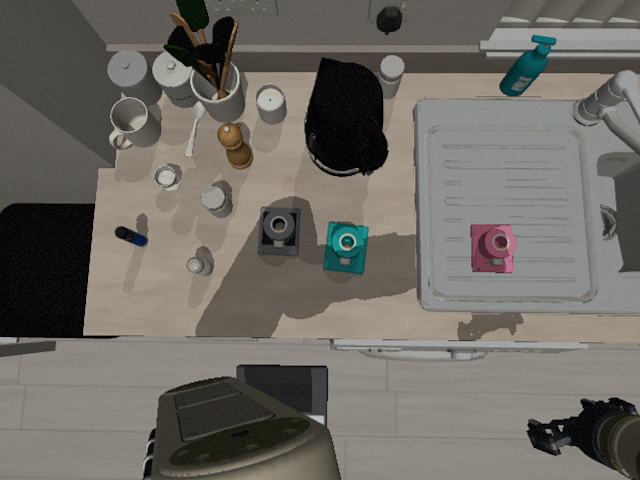

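View pics/scene0.png

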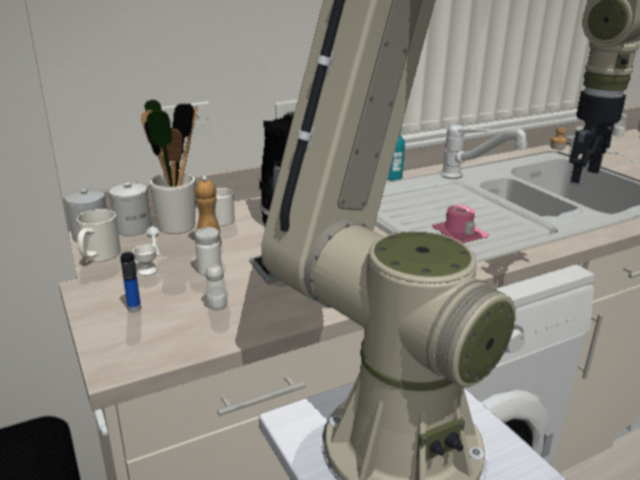

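Top view: pack leaning outward by perspective at (123,233)–(145,242), grey dock (279,230), turquoise and pink look-alikes to its right, jar_a (216,200), salt shaker (199,266). Scene view: pack at (130,280); the dock is hidden by the arm.

```bash
python3 - <<'E'
from h import *
c=load('top')
v,u=np.mgrid[0:480,0:640]; d=c['depth']
P=np.stack([(u-c['cx'])/c['fx']*d,(v-c['cy'])/c['fy']*d,d],-1)
W=att(c).apply(P.reshape(-1,3)).reshape(480,640,3)+c['eye']
np.save('Wtop.npy',W)
def reg(n,u0,u1,v0,v1,z0,z1):
    w=W[v0:v1,u0:u1].reshape(-1,3); m=(w[:,2]>z0)&(w[:,2]<z1); w=w[m]
    print(n,m.sum(),'min',w.min(0).round(4),'max',w.max(0).round(4),'mean',w.mean(0).round(4),'med',np.median(w,0).round(4))
reg('table',160,190,285,320,-.1,.1)
reg('packtop',105,155,220,255,.105,.14)
reg('tower',250,305,200,262,.05,.07)
reg('plate',250,305,200,262,.005,.02)
reg('jar',195,240,175,225,.08,.11)
reg('salt',180,220,250,285,.08,.11)
reg('cup',150,185,160,195,.03,.2)
i=c['color'][190:275,245:345,::-1]
g=np.clip(i.astype(float)*2,0,255).astype(np.uint8)
cv2.imwrite('pics/dock.png',cv2.resize(g,None,fx=7,fy=7,interpolation=cv2.INTER_CUBIC))
E
```

```text
table 1044 min [ 0.3471  0.1423 -0.0063] max [0.4238 0.2131 0.0068] mean [0.3852 0.1773 0.    ] med [3.852e-01 1.775e-01 1.000e-04]
packtop 148 min [0.5107 0.2478 0.1052] max [0.5346 0.274  0.1239] mean [0.5222 0.2584 0.1174] med [0.5218 0.2582 0.1189]
tower 661 min [ 0.5212 -0.0885  0.0501] max [ 0.5882 -0.0232  0.0648] mean [ 0.554  -0.0561  0.0579] med [ 0.5536 -0.0562  0.0581]
plate 1067 min [ 0.4838 -0.1075  0.005 ] max [ 0.6211 -0.0017  0.0199] mean [ 0.5409 -0.0529  0.0104] med [ 0.53   -0.0529  0.0101]
jar 469 min [0.5791 0.057  0.08  ] max [0.6283 0.1066 0.0968] mean [0.6033 0.0809 0.0913] med [0.6035 0.0808 0.0916]
salt 174 min [0.4453 0.1007 0.0802] max [0.477  0.1308 0.0916] mean [0.4618 0.1146 0.086 ] med [0.4614 0.1146 0.0866]
cup 351 min [0.6397 0.1785 0.03  ] max [0.6874 0.227  0.0546] mean [0.666  0.2062 0.0408] med [0.6682 0.2078 0.0391]
```

View pics/dock.png

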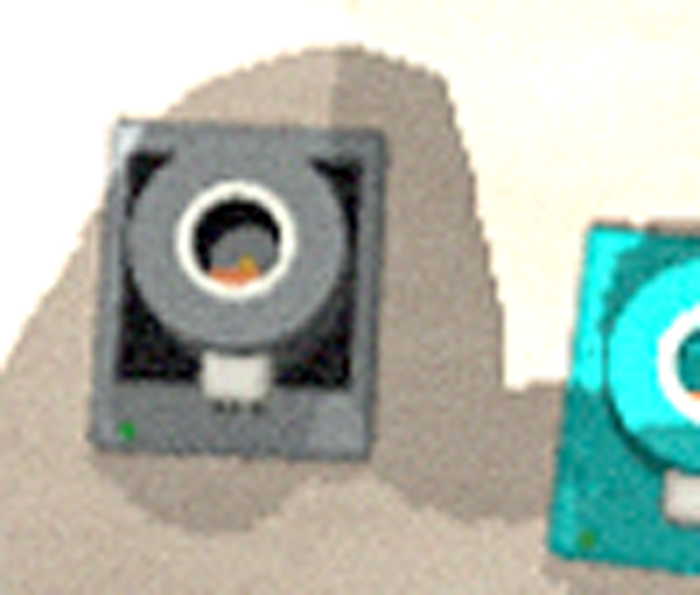

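The dock crop shows the white rim ring centred at about (237,240) in the crop, the orange contact at the ring's bottom (towards the robot), and the white hump at (237,378).

```bash
cat >> h.py <<'E'
def onplane(c,u,v,z):
    r=att(c).apply([(u-c['cx'])/c['fx'],(v-c['cy'])/c['fy'],1]); e=c['eye']
    return e+r*(z-e[2])/r[2]
def goto(xyz,Rt):
    """shift & twist (tool axes now) to reach TCP xyz, rotation Rt"""
    s=env.get_state(); r=rot(s['orientation'])
    print('shift',r.inv().apply(np.array(xyz)-s['tcp_pos']).round(4),'twist',(r.inv()*Rt).as_rotvec().round(4))
def down(psi,tilt=0):
    """tool down, tool x at world angle psi; tilt: top of tool leans to -x(tool), about tool y"""
    b=R.from_matrix(np.array([[np.cos(psi),np.sin(psi),0],[np.sin(psi),-np.cos(psi),0],[0,0,-1.]]).T.T)
    return b*R.from_rotvec([0,tilt,0])
E
python3 - <<'E'
from h import *
c=load('top'); W=np.load('Wtop.npy')
f=lambda X,Y:(245+(X+.5)/7-.5,190+(Y+.5)/7-.5)
for n,p,z in [('TL',(117,122),.01),('TR',(385,130),.01),('BL',(92,447),.01),('BR',(368,457),.01),('ring',(237,240),.058),('hump',(237,352),.042)]:
    print(n,onplane(c,*f(*p),z).round(4))
t=[onplane(c,*f(*p),.01) for p in [(117,122),(385,130),(92,447),(368,457)]]
ex=(t[0]-t[2]+t[1]-t[3]); yaw=np.arctan2(ex[1],ex[0]); ey=t[0]-t[1]+t[2]-t[3]; print('yaw',yaw,np.arctan2(ey[1],ey[0])-np.pi/2,'ctr',np.mean(t,0))
w=W[200:262,250:305].reshape(-1,3); w=w[(w[:,2]>.052)&(w[:,2]<.065)]
print(cv2.minEnclosingCircle((w[:,:2]*1000).astype(np.float32)))
w=W[220:255,105:155].reshape(-1,3); w=w[(w[:,2]>.114)]; print('pack',w.mean(0),cv2.minEnclosingCircle((w[:,:2]*1000).astype(np.float32)))
p=(ex[1]);psi=(yaw+np.arctan2(ey[1],ey[0])-np.pi/2)/2
goto([.522,.258,.2],down(psi))
E
```

```text
TL [ 0.6032 -0.0118  0.01  ]
TR [ 0.6015 -0.0995  0.01  ]
BL [ 0.4959 -0.0072  0.01  ]
BR [ 0.4937 -0.0961  0.01  ]
ring [ 0.5544 -0.0567  0.058 ]
hump [ 0.522  -0.0562  0.042 ]
yaw -0.03704992073196969 -0.022392929603192835 ctr [ 0.54858071 -0.05366246  0.01      ]
((554.72314453125, -55.53778076171875), 34.42648696899414)
pack [0.51856941 0.24973969 0.14149946] ((437.9346618652344, 61.728111267089844), 228.26702880859375)
shift [-0.6299 -0.5796  0.006 ] twist [-0.0012  0.0013 -1.1773]
```

Emit:
{"name": "servo_tool", "arguments": {"targets": [{"xyz": [-0.63,-0.58,0.006],"twist": [0,0,-1.177],"jaw": 1},{"xyz": [-0.63,-0.58,0.006],"twist": [0,0,-1.177],"jaw": 1},{"xyz": [-0.63,-0.58,0.006],"twist": [0,0,-1.177],"jaw": 1},{"xyz": [-0.63,-0.58,0.006],"twist": [0,0,-1.177],"jaw": 1},{"xyz": [-0.63,-0.58,0.006],"twist": [0,0,-1.177],"jaw": 1},{"xyz": [-0.63,-0.58,0.006],"twist": [0,0,-1.177],"jaw": 1},{"xyz": [-0.63,-0.58,0.006],"twist": [0,0,-1.177],"jaw": 1},{"xyz": [-0.63,-0.58,0.006],"twist": [0,0,-1.177],"jaw": 1},{"xyz": [-0.63,-0.58,0.006],"twist": [0,0,-1.177],"jaw": 1},{"xyz": [-0.63,-0.58,0.006],"twist": [0,0,-1.177],"jaw": 1},{"xyz": [-0.63,-0.58,0.006],"twist": [0,0,-1.177],"jaw": 1},{"xyz": [-0.63,-0.58,0.006],"twist": [0,0,-1.177],"jaw": 1}]}}

```text
clock: 1.1
tcp_pos: [0.3902, -0.0711, 0.202]
orientation: [0.0, 1.0, -0.015, 0.0]
wrist_force: [1.3, -0.6, -0.4]
finger_gap: 0.0855
```

```bash
python3 - <<'E'
from h import *
st(); goto([.522,.258,.2],down(-.03))
E
```

```text
clock 1.1
joint_pos [-3.8320e-01 -3.1800e-02 -3.6890e-01  1.2334e+00 -1.0000e-04  1.2178e+00]
tcp_pos [ 0.3902 -0.0711  0.202 ]
orientation [ 1.000e-04  9.999e-01 -1.510e-02  1.000e-04]
wrist_force [ 1.2892 -0.6352 -0.3569]
ft_torque [-0.0378 -0.0494  0.0114]
finger_gap 0.0855
shift [ 0.1218 -0.3329  0.002 ] twist [ 0.0002 -0.0002 -0.0002]
```

Emit:
{"name": "servo_tool", "arguments": {"targets": [{"xyz": [0.12,-0.32,0.002],"jaw": 0.7},{"xyz": [0.12,-0.32,0.002],"jaw": 0.7},{"xyz": [0.12,-0.32,0.002],"jaw": 0.7},{"xyz": [0.12,-0.32,0.002],"jaw": 0.7},{"xyz": [0.12,-0.32,0.002],"jaw": 0.7},{"xyz": [0.12,-0.32,0.002],"jaw": 0.7},{"xyz": [0.12,-0.32,0.002],"jaw": 0.7},{"xyz": [0.12,-0.32,0.002],"jaw": 0.7},{"xyz": [0.12,-0.32,0.002],"jaw": 0.7},{"xyz": [0.12,-0.32,0.002],"jaw": 0.7},{"xyz": [0.12,-0.32,0.002],"jaw": 0.7},{"xyz": [0.12,-0.32,0.002],"jaw": 0.7}]}}

```text
schema error: expected keys xyz, twist, jaw
```

```bash
python3 - <<'E'
from h import *
st(); goto([.522,.258,.2],down(-.03))
c=cam('wrist','w1.png'); print(c['fx'],c['cx'],c['cy'],c['eye'],c['attitude'])
E
```

```text
clock 1.1
joint_pos [-3.8320e-01 -3.1800e-02 -3.6890e-01  1.2334e+00 -1.0000e-04  1.2178e+00]
tcp_pos [ 0.3902 -0.0711  0.202 ]
orientation [ 1.000e-04  9.999e-01 -1.510e-02  1.000e-04]
wrist_force [ 1.2892 -0.6352 -0.3569]
ft_torque [-0.0378 -0.0494  0.0114]
finger_gap 0.0855
shift [ 0.1218 -0.3329  0.002 ] twist [ 0.0002 -0.0002 -0.0002]
371.64829954431775 320.8869835752054 239.90733527600358 [0.39133742 0.00053034 0.37090048] [ 0.14335917  0.98955394 -0.01511617 -0.00162584]
```

View pics/w1.png

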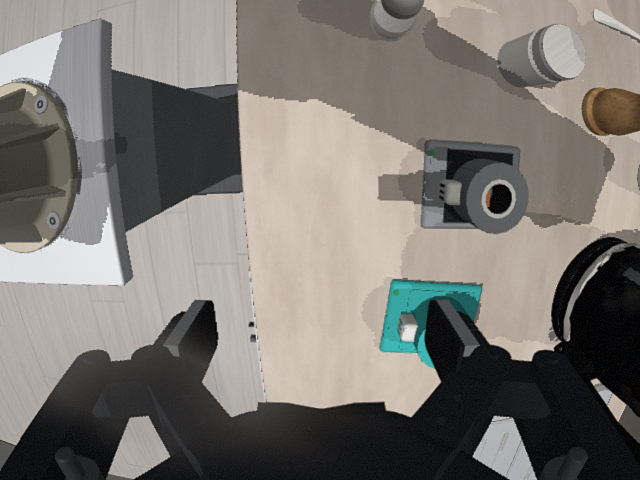

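The wrist view shows the grey dock's bore at about (498,199), contact on its left (robot) side; the turquoise dock is under the fingers. Moving on to the pack (missing twist key fixed).

Emit:
{"name": "servo_tool", "arguments": {"targets": [{"xyz": [0.12,-0.32,0.002],"twist": [0,0,0],"jaw": 0.7},{"xyz": [0.12,-0.32,0.002],"twist": [0,0,0],"jaw": 0.7},{"xyz": [0.12,-0.32,0.002],"twist": [0,0,0],"jaw": 0.7},{"xyz": [0.12,-0.32,0.002],"twist": [0,0,0],"jaw": 0.7},{"xyz": [0.12,-0.32,0.002],"twist": [0,0,0],"jaw": 0.7},{"xyz": [0.12,-0.32,0.002],"twist": [0,0,0],"jaw": 0.7},{"xyz": [0.12,-0.32,0.002],"twist": [0,0,0],"jaw": 0.7},{"xyz": [0.12,-0.32,0.002],"twist": [0,0,0],"jaw": 0.7},{"xyz": [0.12,-0.32,0.002],"twist": [0,0,0],"jaw": 0.7},{"xyz": [0.12,-0.32,0.002],"twist": [0,0,0],"jaw": 0.7},{"xyz": [0.12,-0.32,0.002],"twist": [0,0,0],"jaw": 0.7},{"xyz": [0.12,-0.32,0.002],"twist": [0,0,0],"jaw": 0.7}]}}

```text
clock: 2.15
tcp_pos: [0.519, 0.2419, 0.1998]
orientation: [0.0, 1.0, -0.015, -0.001]
wrist_force: [-0.1, 0.0, 0.6]
finger_gap: 0.0598
```

```bash
cat >> h.py <<'E'
def fish(c,u,v,z):
    dx,dy=u-c['cx'],v-c['cy']; r=np.hypot(dx,dy); th=r/c['fx']
    k=att(c).apply([np.sin(th)*dx/r,np.sin(th)*dy/r,np.cos(th)]); e=c['eye']
    return e+k*(z-e[2])/k[2]
def fcloud(c):
    v,u=np.mgrid[0:480,0:640]; dx,dy=u-c['cx'],v-c['cy']; r=np.hypot(dx,dy)+1e-9; t=np.tan(np.minimum(r/c['fx'],1.4))/r; d=c['depth']
    return att(c).apply(np.stack([dx*t*d,dy*t*d,d],-1).reshape(-1,3)).reshape(480,640,3)+c['eye']
E
python3 - <<'E'
from h import *
c=load('wrist')
i=c['color'][150:250,440:560,::-1]
cv2.imwrite('pics/wd.png',cv2.resize(i,None,fx=6,fy=6,interpolation=cv2.INTER_CUBIC))
W=fcloud(c)[140:260,420:560].reshape(-1,3); W=W[(W[:,2]>.052)&(W[:,2]<.064)&(abs(W[:,0]-.555)<.045)&(abs(W[:,1]+.055)<.045)]
print(len(W),W.mean(0),cv2.minEnclosingCircle((W[:,:2]*1000).astype(np.float32)))
c=cam('wrist','w2.png'); s=st(); goto([.522,.258,.2],down(-.03))
W=fcloud(c).reshape(-1,3); W=W[(W[:,2]>.113)&(W[:,2]<.126)&(abs(W[:,0]-.522)<.03)&(abs(W[:,1]-.258)<.03)]
print('pack',len(W),W.mean(0),W.min(0),W.max(0)); print(c['eye'],c['attitude'])
E
```

```text
3235 [ 0.55076195 -0.0560225   0.058634  ] ((552.9774169921875, -57.38347244262695), 34.37331771850586)
clock 2.2
joint_pos [ 2.9570e-01  3.1090e-01  2.9300e-02  1.2901e+00 -4.0000e-04  1.8980e+00]
tcp_pos [0.5192 0.2416 0.2001]
orientation [ 3.000e-04  9.999e-01 -1.570e-02 -3.000e-04]
wrist_force [0.162  0.2399 0.6864]
ft_torque [ 0.0231 -0.0148  0.0352]
finger_gap 0.06
shift [ 0.0023 -0.0164  0.0001] twist [ 0.0007  0.0007 -0.0015]
pack 1021 [0.5219639  0.26171141 0.11970205] [0.50964231 0.24845541 0.11319559] [0.53417429 0.27288395 0.12328129]
[0.52043656 0.31360745 0.36857298] [ 0.14372581  0.98949601 -0.01532342 -0.0023925 ]
```

View pics/wd.png

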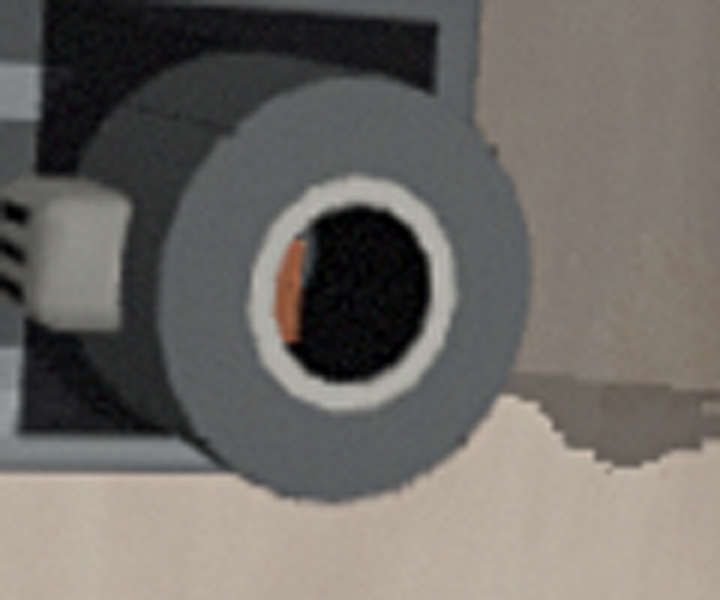

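View pics/w2.png

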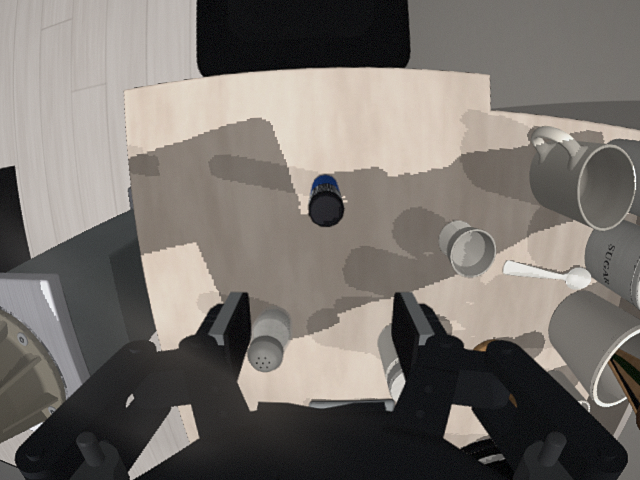

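Rim ring in the crop is centred at about (353,293), contact at (291,292); the wrist view shows the pack's top at (326,208).

```bash
python3 - <<'E'
from h import *
c=load('wrist')
print('pack',fish(c,326,208,.12))
c1=dict(c); c1['eye']=np.array([0.39133742,0.00053034,0.37090048]); c1['attitude']=np.array([0.14335917,0.98955394,-0.01511617,-0.00162584])
for p in [(353,293),(344,288),(291,292)]: print(fish(c1,440+(p[0]+.5)/6-.5,150+(p[1]+.5)/6-.5,.058))
goto([.522,.2605,.11],down(-.03)); goto([.522,.2605,.074],down(-.03))
E
```

```text
pack [0.52225623 0.262457   0.12      ]
[ 0.55392442 -0.0571385   0.058     ]
[ 0.55225245 -0.05636207  0.058     ]
[ 0.54293533 -0.0570164   0.058     ]
shift [ 0.0023 -0.019   0.0901] twist [ 0.0007  0.0007 -0.0015]
shift [ 0.0023 -0.019   0.1261] twist [ 0.0007  0.0007 -0.0015]
```

Emit:
{"name": "servo_tool", "arguments": {"targets": [{"xyz": [0.002,-0.018,0.02],"twist": [0,0,0],"jaw": 0.7},{"xyz": [0.002,-0.018,0.04],"twist": [0,0,0],"jaw": 0.7},{"xyz": [0.002,-0.018,0.06],"twist": [0,0,0],"jaw": 0.7},{"xyz": [0.002,-0.018,0.07],"twist": [0,0,0],"jaw": 0.7},{"xyz": [0.002,-0.018,0.07],"twist": [0,0,0],"jaw": 0.7},{"xyz": [0.002,-0.018,0.07],"twist": [0,0,0],"jaw": 0.7}]}}

```text
clock: 2.7
tcp_pos: [0.5221, 0.2599, 0.1304]
orientation: [0.0, 1.0, -0.016, -0.0]
wrist_force: [1.1, 0.1, 0.9]
finger_gap: 0.0601
```

```bash
python3 - <<'E'
from h import *
st()
c=cam('wrist','w3.png')
W=fcloud(c).reshape(-1,3); W=W[(W[:,2]>.113)&(W[:,2]<.126)&(abs(W[:,0]-.522)<.02)&(abs(W[:,1]-.26)<.03)]
print('pack',len(W),W.mean(0),W.min(0),W.max(0))
goto([.522,.2605,.074],down(-.03))
E
```

```text
clock 2.7
joint_pos [ 3.2440e-01  3.6070e-01 -7.2800e-02  1.1379e+00 -2.0000e-04  1.9268e+00]
tcp_pos [0.5221 0.2599 0.1304]
orientation [ 2.000e-04  9.999e-01 -1.580e-02 -3.000e-04]
wrist_force [1.111  0.1372 0.9276]
ft_torque [-0.0309 -0.0196  0.0493]
finger_gap 0.0601
pack 1714 [0.5220537  0.26287867 0.11965167] [0.50955221 0.25002016 0.11311429] [0.53460675 0.27361851 0.1223712 ]
shift [-0.0008 -0.0001  0.0572] twist [-0.0003 -0.0011 -0.0013]
```

View pics/w3.png

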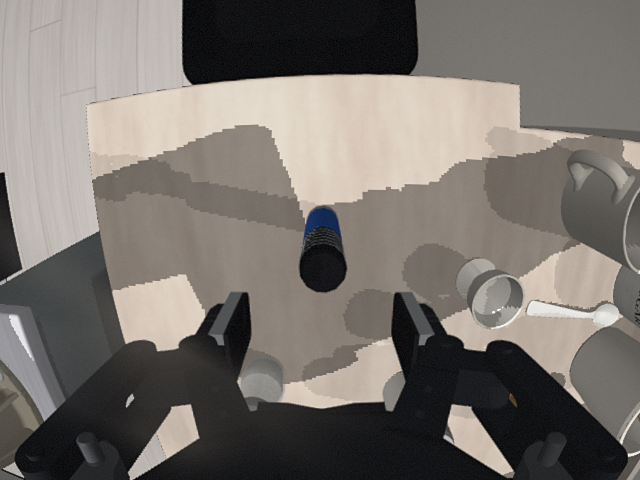

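The pack's top is centred between the fingers at (323,267), slightly to the +y side. Descend, with y about 2 mm more.

Emit:
{"name": "servo_tool", "arguments": {"targets": [{"xyz": [0,-0.0015,0.015],"twist": [0,0,0],"jaw": 0.7},{"xyz": [0,-0.0015,0.03],"twist": [0,0,0],"jaw": 0.7},{"xyz": [0,-0.0015,0.045],"twist": [0,0,0],"jaw": 0.7},{"xyz": [0,-0.0015,0.056],"twist": [0,0,0],"jaw": 0.7},{"xyz": [0,-0.0015,0.056],"twist": [0,0,0],"jaw": 0.7},{"xyz": [0,-0.0015,0.056],"twist": [0,0,0],"jaw": 0.7}]}}

```text
clock: 3.25
tcp_pos: [0.5225, 0.2624, 0.0745]
orientation: [0.0, 1.0, -0.015, 0.0]
wrist_force: [0.3, -0.4, -0.3]
finger_gap: 0.0598
```

Emit:
{"name": "servo_tool", "arguments": {"squeeze": 45, "targets": [{"xyz": [0,0,0],"twist": [0,0,0],"jaw": 0.4},{"xyz": [0,0,0],"twist": [0,0,0],"jaw": 0.33},{"xyz": [0,0,0],"twist": [0,0,0],"jaw": 0.3},{"xyz": [0,0,0],"twist": [0,0,0],"jaw": 0.2},{"xyz": [0,0,0],"twist": [0,0,0],"jaw": 0.1},{"xyz": [0,0,0],"twist": [0,0,0],"jaw": 0.1},{"xyz": [0,0,0],"twist": [0,0,0],"jaw": 0.1}]}}

```text
clock: 3.83
tcp_pos: [0.5232, 0.2629, 0.0753]
orientation: [-0.0, 1.0, -0.015, 0.001]
wrist_force: [-1.1, -0.5, 6.7]
finger_gap: 0.0244
```

```bash
python3 - <<'E'
from h import *
st()
E
```

```text
clock 3.8333
joint_pos [ 3.2860e-01  3.9990e-01 -1.5650e-01  1.0121e+00 -1.0000e-04  1.9293e+00]
tcp_pos [0.5232 0.2629 0.0753]
orientation [-3.000e-04  9.999e-01 -1.500e-02  1.100e-03]
wrist_force [-1.1374 -0.4746  6.6968]
ft_torque [-0.0744  0.157  -0.0384]
finger_gap 0.0244
```

Emit:
{"name": "servo_tool", "arguments": {"targets": [{"xyz": [0,0,-0.01],"twist": [0,0,0],"jaw": 0.1},{"xyz": [0,0,-0.03],"twist": [0,0,0],"jaw": 0.1},{"xyz": [0,0,-0.06],"twist": [0,0,0],"jaw": 0.1},{"xyz": [0,0,-0.09],"twist": [0,0,0],"jaw": 0.1},{"xyz": [0,0,-0.11],"twist": [0,0,0],"jaw": 0.1},{"xyz": [0,0,-0.11],"twist": [0,0,0],"jaw": 0.1},{"xyz": [0,0,-0.11],"twist": [0,0,0],"jaw": 0.1}]}}

```text
clock: 4.42
tcp_pos: [0.523, 0.2628, 0.1851]
orientation: [-0.0, 1.0, -0.015, 0.001]
wrist_force: [0.4, -0.4, -2.1]
finger_gap: 0.0241
```

```bash
python3 - <<'E'
from h import *
st(); goto([.554,-.0565,.184],down(-.03))
E
```

```text
clock 4.4167
joint_pos [ 3.2860e-01  3.3730e-01  2.9800e-02  1.2610e+00 -1.0000e-04  1.9293e+00]
tcp_pos [0.523  0.2628 0.1851]
orientation [-3.000e-04  9.999e-01 -1.500e-02  1.100e-03]
wrist_force [ 0.3733 -0.3735 -2.0799]
ft_torque [0.0175 0.047  0.032 ]
finger_gap 0.0241
shift [0.0406 0.3182 0.001 ] twist [-0.0007 -0.0022  0.0001]
```

Emit:
{"name": "servo_tool", "arguments": {"targets": [{"xyz": [0.0406,0.318,0.001],"twist": [0,0,0],"jaw": 0.1},{"xyz": [0.0406,0.318,0.001],"twist": [0,0,0],"jaw": 0.1},{"xyz": [0.0406,0.318,0.001],"twist": [0,0,0],"jaw": 0.1},{"xyz": [0.0406,0.318,0.001],"twist": [0,0,0],"jaw": 0.1},{"xyz": [0.0406,0.318,0.001],"twist": [0,0,0],"jaw": 0.1},{"xyz": [0.0406,0.318,0.001],"twist": [0,0,0],"jaw": 0.1},{"xyz": [0.0406,0.318,0.001],"twist": [0,0,0],"jaw": 0.1},{"xyz": [0.0406,0.318,0.001],"twist": [0,0,0],"jaw": 0.1},{"xyz": [0.0406,0.318,0.001],"twist": [0,0,0],"jaw": 0.1},{"xyz": [0.0406,0.318,0.001],"twist": [0,0,0],"jaw": 0.1},{"xyz": [0.0406,0.318,0.001],"twist": [0,0,0],"jaw": 0.1},{"xyz": [0.0406,0.318,0.001],"twist": [0,0,0],"jaw": 0.1}]}}

```text
clock: 5.42
tcp_pos: [0.5525, -0.0553, 0.182]
orientation: [-0.0, 1.0, -0.014, -0.001]
wrist_force: [0.6, 0.3, -1.1]
finger_gap: 0.0238
```

```bash
python3 - <<'E'
from h import *
s=st()
c=cam('wrist','w4.png'); print(repr(c['eye']),c['attitude'])
W=fcloud(c).reshape(-1,3); T=W[(W[:,2]>.052)&(W[:,2]<.064)&(abs(W[:,0]-.555)<.04)&(abs(W[:,1]+.055)<.04)]
print('tower',len(T),T.min(0),T.max(0),cv2.minEnclosingCircle((T[:,:2]*1000).astype(np.float32)))
i=c['color'][::,:,::-1]
m=np.clip(i.astype(float)*1.5,0,255).astype(np.uint8)[120:420,160:480]
cv2.imwrite('pics/w4c.png',cv2.resize(m,None,fx=2,fy=2,interpolation=cv2.INTER_CUBIC))
E
```

```text
clock 5.4167
joint_pos [-2.4450e-01  2.8460e-01 -5.1200e-02  1.2373e+00  2.0000e-04  1.3551e+00]
tcp_pos [ 0.5525 -0.0553  0.182 ]
orientation [-4.000e-04  9.999e-01 -1.440e-02 -1.100e-03]
wrist_force [ 0.6049  0.3112 -1.057 ]
ft_torque [ 0.0112 -0.0207 -0.0055]
finger_gap 0.0238
array([0.55394107, 0.01613487, 0.35092766]) [ 0.14289579  0.98963163 -0.01423696 -0.00270793]
tower 3515 [ 0.51966089 -0.08655244  0.05253174] [ 0.58738413 -0.02324103  0.06189588] ((553.5042114257812, -57.056453704833984), 34.20661926269531)
```

View pics/w4c.png

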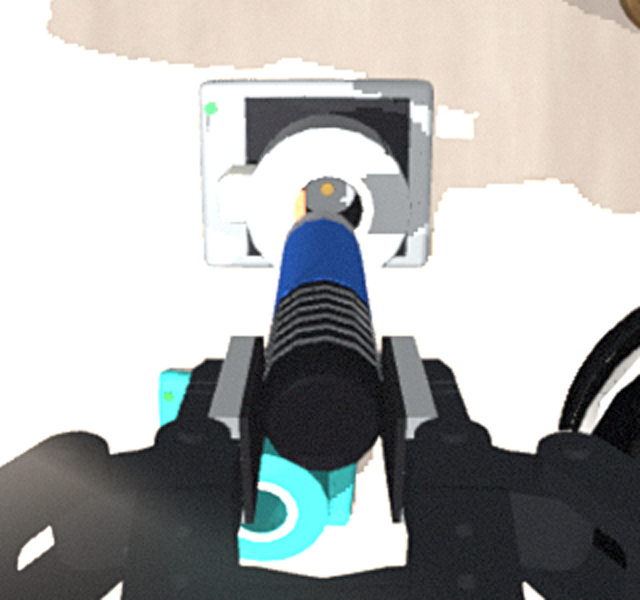

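The dock is below the held pack: bore rim around crop (330,200), contact at (300,203), pin at (327,188); pack top face centred around (323,407), steel foot just at the rim's near side.

```bash
python3 - <<'E'
from h import *
c=load('wrist'); s=env.get_state(); tcp=np.array(s['tcp_pos'])
W=fcloud(c).reshape(-1,3)
T=W[(W[:,2]>.2215)&(W[:,2]<.232)&(abs(W[:,0]-tcp[0])<.0125)&(abs(W[:,1]-tcp[1])<.03)]
print('packtop',len(T),T.mean(0),T.min(0),T.max(0), np.percentile(T,[2,98],axis=0))
print(fish(c,160+161.25,120+203.5,.2267))
# sides of pack at lower blue part
im=c['color'].astype(int); b=(im[...,2]>im[...,0]+40)&(im[...,2]>im[...,1]+30)
v,u=np.nonzero(b&(np.mgrid[0:480,0:640][0]>200)&(np.mgrid[0:480,0:640][0]<280))
for r in range(232,262,6): q=u[v==r]; print(r,q.min(),q.max())
from scipy.optimize import least_squares
T=W[(W[:,2]>.056)&(W[:,2]<.0605)&(abs(W[:,0]-.5535)<.04)&(abs(W[:,1]+.057)<.04)]
h=cv2.convexHull((T[:,:2]*1000).astype(np.float32))[:,0]; f=least_squares(lambda p:np.hypot(h[:,0]-p[0],h[:,1]-p[1])-34,[553,-57],loss='soft_l1'); print(f.x,np.abs(f.fun).mean())
E
```

```text
packtop 2960 [ 0.55247339 -0.05495333  0.22644425] [ 0.54028497 -0.06838539  0.22150726] [ 0.56523828 -0.04404687  0.23181467] [[ 0.54140712 -0.06678136  0.22198793]
 [ 0.56414393 -0.04532808  0.22849164]]
[ 0.55189861 -0.05360814  0.2267    ]
232 311 331
238 304 336
244 302 338
250 301 340
256 300 341
[553.53230345 -56.95580125] 0.28293737999133356
```

```bash
cat >> h.py <<'E'
B=np.array([.5540,-.0570,.058]); PSI=-.03; L=.0753
def edge(X,Z,th,Y=0.,B=B):
    """TCP pose for the pack's -x lower edge at X,Z mm of the bore rim centre (dock axes), lean th"""
    F=np.array([X+13*np.cos(th),Y,Z+13*np.sin(th)])/1000
    t=F+L*np.array([-np.sin(th),0,np.cos(th)])
    w=R.from_euler('z',PSI).apply(t)+B
    goto(w,down(PSI,th)); return w
def where():
    s=env.get_state(); r=rot(s['orientation']); z=r.apply([0,0,1]); F=np.array(s['tcp_pos'])+L*z
    f=R.from_euler('z',-PSI).apply(F-B)*1000; d=R.from_euler('z',-PSI).apply(z); th=np.arctan2(d[0],-d[2])
    print('t',round(s['clock'],2),'foot',f.round(1),'edge',(f[0]-13*np.cos(th)).round(1),(f[2]-13*np.sin(th)).round(1),'lean',th.round(3),'sidelean',d[1].round(3),'F',R.from_euler('z',-PSI).apply(s['wrist_force']).round(1),'T',np.round(s['ft_torque'],2),'gap',round(s['finger_gap'],4))
E
python3 - <<'E'
from h import *
where(); edge(-6,12,.26); edge(-6,4,.26)
E
```

```text
t 5.47 foot [-1.4  1.8 49.1] edge -14.4 49.1 lean -0.002 sidelean 0.0 F [ 0.6 -0.5 -2. ] T [ 0.   -0.03  0.01] gap 0.024
shift [-0.0114  0.0018  0.0363] twist [-0.0007  0.2615  0.0017]
shift [-0.0114  0.0018  0.0443] twist [-0.0007  0.2615  0.0017]
```

Emit:
{"name": "servo_tool", "arguments": {"targets": [{"xyz": [-0.004,0.002,0.01],"twist": [0,0.09,0],"jaw": 0.1},{"xyz": [-0.0114,0.002,0.02],"twist": [0,0.18,0],"jaw": 0.1},{"xyz": [-0.0114,0.002,0.03],"twist": [0,0.26,0],"jaw": 0.1},{"xyz": [-0.0114,0.002,0.036],"twist": [0,0.26,0],"jaw": 0.1},{"xyz": [-0.0114,0.002,0.036],"twist": [0,0.26,0],"jaw": 0.1},{"xyz": [-0.0114,0.002,0.036],"twist": [0,0.26,0],"jaw": 0.1},{"xyz": [-0.0114,0.002,0.036],"twist": [0,0.26,0],"jaw": 0.1}]}}

```text
clock: 6.05
tcp_pos: [0.5449, -0.0585, 0.1493]
orientation: [0.002, 0.991, -0.014, 0.131]
wrist_force: [-0.0, 0.5, -1.3]
finger_gap: 0.0246
```

```bash
python3 - <<'E'
from h import *
where(); 
c=cam('wrist'); cam('scene')
m=np.clip(c['color'][:,:,::-1].astype(float)*1.0,0,255).astype(np.uint8)[130:290,220:420]
cv2.imwrite('pics/w5c.png',cv2.resize(m,None,fx=4,fy=3.75,interpolation=cv2.INTER_CUBIC))
where(); edge(-6,-4.5,.26)
E
```

```text
t 6.05 foot [10.5 -1.9 18.6] edge -2.0 15.2 lean 0.263 sidelean -0.001 F [-0.   0.5 -1.3] T [ 0.03  0.3  -0.  ] gap 0.0246
t 6.15 foot [10.3 -2.  18.2] edge -2.3 14.9 lean 0.263 sidelean -0.001 F [-0.7  0.1 -1.8] T [-0.04  0.33  0.04] gap 0.0243
shift [-0.0084 -0.002   0.0178] twist [ 0.0008 -0.0026  0.0008]
```

View pics/w5c.png

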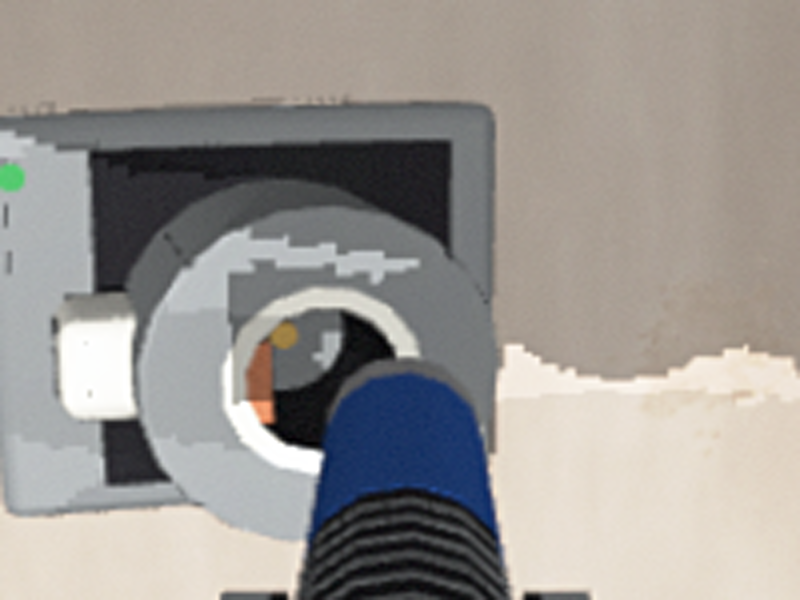

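The view shows the leaning pack to the right of and above the bore, contact (copper) at crop (260,385), bore clear. Lower the leading edge into the mouth.

Emit:
{"name": "servo_tool", "arguments": {"targets": [{"xyz": [-0.003,-0.002,0.004],"twist": [0,0,0],"jaw": 0.1},{"xyz": [-0.0055,-0.002,0.008],"twist": [0,0,0],"jaw": 0.1},{"xyz": [-0.007,-0.002,0.011],"twist": [0,0,0],"jaw": 0.1},{"xyz": [-0.008,-0.002,0.014],"twist": [0,0,0],"jaw": 0.1},{"xyz": [-0.0083,-0.002,0.016],"twist": [0,0,0],"jaw": 0.1},{"xyz": [-0.0084,-0.002,0.0178],"twist": [0,0,0],"jaw": 0.1},{"xyz": [-0.0084,-0.002,0.0178],"twist": [0,0,0],"jaw": 0.1},{"xyz": [-0.0084,-0.002,0.0178],"twist": [0,0,0],"jaw": 0.1},{"xyz": [-0.0084,-0.002,0.0178],"twist": [0,0,0],"jaw": 0.1}]}}

```text
clock: 6.9
tcp_pos: [0.5391, -0.0561, 0.1284]
orientation: [0.002, 0.991, -0.015, 0.13]
wrist_force: [0.1, 1.5, 3.8]
finger_gap: 0.0243
```

```bash
python3 - <<'E'
from h import *
where(); 
c=cam('wrist')
m=c['color'][130:290,220:420,::-1]
cv2.imwrite('pics/w6c.png',cv2.resize(m,None,fx=4,fy=3.75,interpolation=cv2.INTER_CUBIC))
edge(-12.6,-4.5,.26)
E
```

```text
t 6.9 foot [ 4.5  0.4 -2.3] edge -8.0 -5.7 lean 0.262 sidelean -0.0 F [0.1 1.5 3.8] T [ 0.33 -0.08  0.05] gap 0.0243
shift [-0.004   0.0004 -0.0023] twist [ 0.0001 -0.0016  0.0001]
```

View pics/w6c.png

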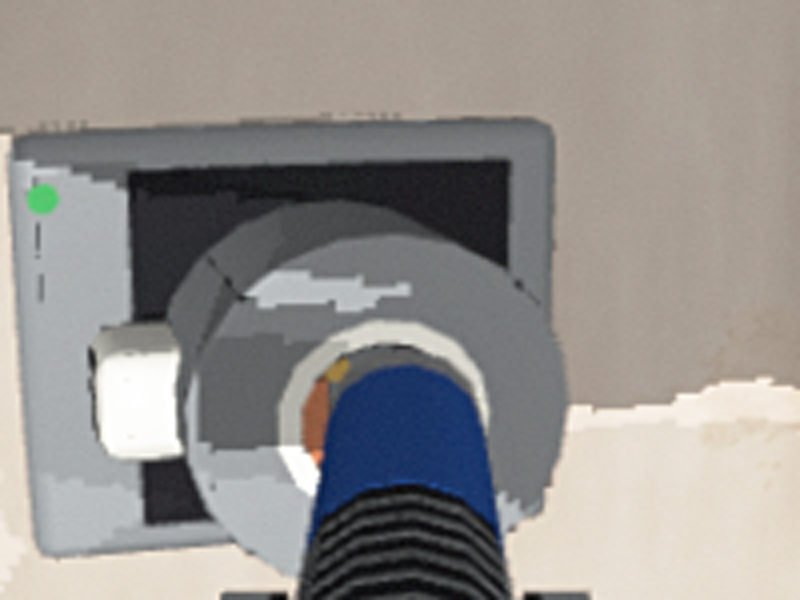

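The leading edge is inside the mouth beside the contact (copper still visible at crop (317,420)); ~5 N up means the foot touches the rim's sides. Ease up a little and let it settle.

Emit:
{"name": "servo_tool", "arguments": {"targets": [{"xyz": [0.0008,0,-0.0029],"twist": [0,0,0],"jaw": 0.1},{"xyz": [0.0008,0,-0.0029],"twist": [0,0,0],"jaw": 0.1},{"xyz": [0.0008,0,-0.0029],"twist": [0,0,0],"jaw": 0.1},{"xyz": [0.0008,0,-0.0029],"twist": [0,0,0],"jaw": 0.1},{"xyz": [0.0008,0,-0.0029],"twist": [0,0,0],"jaw": 0.1},{"xyz": [0.0008,0,-0.0029],"twist": [0,0,0],"jaw": 0.1}]}}

```text
clock: 7.45
tcp_pos: [0.5384, -0.0562, 0.1307]
orientation: [0.002, 0.991, -0.015, 0.13]
wrist_force: [-0.1, 1.0, 1.9]
finger_gap: 0.0241
```

```bash
python3 - <<'E'
from h import *
where(); edge(-9.5,-3,.26); edge(-12.6,-4.5,.26)
E
```

```text
t 7.45 foot [ 3.7  0.3 -0.1] edge -8.8 -3.4 lean 0.26 sidelean -0.0 F [-0.1  1.   1.9] T [0.04 0.11 0.  ] gap 0.0241
shift [-0.0005  0.0003 -0.0006] twist [ 0.0003  0.0002 -0.0001]
shift [-0.0039  0.0003  0.0001] twist [ 0.0003  0.0002 -0.0001]
```

Emit:
{"name": "servo_tool", "arguments": {"targets": [{"xyz": [-0.0003,-0.0003,-0.0008],"twist": [0,0,0],"jaw": 0.1},{"xyz": [-0.0008,-0.0003,-0.0012],"twist": [0,0,0],"jaw": 0.1},{"xyz": [-0.0013,-0.0003,-0.0013],"twist": [0,0,0],"jaw": 0.1},{"xyz": [-0.0018,-0.0003,-0.0014],"twist": [0,0,0],"jaw": 0.1},{"xyz": [-0.0018,-0.0003,-0.0014],"twist": [0,0,0],"jaw": 0.1},{"xyz": [-0.0018,-0.0003,-0.0014],"twist": [0,0,0],"jaw": 0.1},{"xyz": [-0.0018,-0.0003,-0.0014],"twist": [0,0,0],"jaw": 0.1}]}}

```text
clock: 8.03
tcp_pos: [0.5365, -0.0557, 0.1316]
orientation: [0.002, 0.991, -0.015, 0.13]
wrist_force: [2.8, 0.1, -3.3]
finger_gap: 0.0241
```

```bash
python3 - <<'E'
from h import *
where(); edge(-12.6,-3,.26)
E
```

```text
t 8.03 foot [1.9 0.7 0.9] edge -10.7 -2.5 lean 0.26 sidelean -0.0 F [ 2.8  0.2 -3.3] T [ 0.01 -0.5   0.04] gap 0.0241
shift [-0.0019  0.0007  0.    ] twist [ 0.0001 -0.0002  0.    ]
```

Emit:
{"name": "servo_tool", "arguments": {"targets": [{"xyz": [-0.0006,0,0],"twist": [0,0,0],"jaw": 0.1},{"xyz": [-0.0012,0,0],"twist": [0,0,0],"jaw": 0.1},{"xyz": [-0.0018,0.0002,0.0003],"twist": [0,0,0],"jaw": 0.1},{"xyz": [-0.0022,0.0002,0.0005],"twist": [0,0,0],"jaw": 0.1},{"xyz": [-0.0022,0.0002,0.0005],"twist": [0,0,0],"jaw": 0.1},{"xyz": [-0.0022,0.0002,0.0005],"twist": [0,0,0],"jaw": 0.1},{"xyz": [-0.0022,0.0002,0.0005],"twist": [0,0,0],"jaw": 0.1}]}}

```text
clock: 8.62
tcp_pos: [0.535, -0.056, 0.1312]
orientation: [0.002, 0.991, -0.015, 0.13]
wrist_force: [3.7, -0.1, 0.6]
finger_gap: 0.024
```

```bash
python3 - <<'E'
from h import *
where(); edge(-12.6,-4.,.26);edge(-12.8,-4.,.15);edge(-12.9,-4.5,0)
E
```

```text
t 8.62 foot [0.4 0.4 0.4] edge -12.1 -2.9 lean 0.261 sidelean -0.0 F [3.7 0.  0.6] T [-0.01 -0.9  -0.02] gap 0.024
shift [-0.0006  0.0004  0.0009] twist [ 0.0004 -0.0014  0.0001]
shift [0.0074 0.0004 0.0028] twist [ 4.000e-04 -1.114e-01  1.000e-04]
shift [0.0179 0.0004 0.0072] twist [ 4.000e-04 -2.614e-01  1.000e-04]
```

Emit:
{"name": "servo_tool", "arguments": {"targets": [{"xyz": [-0.0006,0.0002,0.0],"twist": [0,0,0],"jaw": 0.1},{"xyz": [0.0012,0.0002,0.0007],"twist": [0,-0.028,0],"jaw": 0.1},{"xyz": [0.0033,0.0002,0.0014],"twist": [0,-0.056,0],"jaw": 0.1},{"xyz": [0.0054,0.0002,0.002],"twist": [0,-0.084,0],"jaw": 0.1},{"xyz": [0.0075,0.0002,0.0025],"twist": [0,-0.111,0],"jaw": 0.1},{"xyz": [0.0075,0.0002,0.0025],"twist": [0,-0.111,0],"jaw": 0.1},{"xyz": [0.0075,0.0002,0.0025],"twist": [0,-0.111,0],"jaw": 0.1},{"xyz": [0.0075,0.0002,0.0025],"twist": [0,-0.111,0],"jaw": 0.1}]}}

```text
clock: 9.28
tcp_pos: [0.5429, -0.0564, 0.1306]
orientation: [0.001, 0.997, -0.015, 0.075]
wrist_force: [4.0, 0.6, 4.5]
finger_gap: 0.0246
```

```bash
python3 - <<'E'
from h import *
where(); edge(-12.8,-3,.1);edge(-12.8,-4,.1);edge(-12.9,-4.5,0)
E
```

```text
t 9.28 foot [ 0.2  0.3 -1.9] edge -12.7 -3.8 lean 0.151 sidelean -0.0 F [4.  0.7 4.5] T [ 0.06 -1.22  0.08] gap 0.0246
shift [ 0.0038  0.0003 -0.0001] twist [ 0.0002 -0.051   0.0002]
shift [0.0037 0.0003 0.0009] twist [ 0.0002 -0.051   0.0002]
shift [0.0108 0.0003 0.0035] twist [ 0.0003 -0.151   0.0002]
```

Emit:
{"name": "servo_tool", "arguments": {"targets": [{"xyz": [-0.0006,0.0,-0.0006],"twist": [0,0,0],"jaw": 0.1},{"xyz": [0.001,0.0,-0.0004],"twist": [0,-0.02,0],"jaw": 0.1},{"xyz": [0.0025,0.0,-0.0002],"twist": [0,-0.04,0],"jaw": 0.1},{"xyz": [0.0033,0.0,0],"twist": [0,-0.051,0],"jaw": 0.1},{"xyz": [0.0033,0.0,0],"twist": [0,-0.051,0],"jaw": 0.1},{"xyz": [0.0033,0.0,0],"twist": [0,-0.051,0],"jaw": 0.1},{"xyz": [0.0033,0.0,0],"twist": [0,-0.051,0],"jaw": 0.1}]}}

```text
clock: 9.87
tcp_pos: [0.5456, -0.0564, 0.1306]
orientation: [0.001, 0.999, -0.015, 0.049]
wrist_force: [4.8, -0.5, 2.3]
finger_gap: 0.0241
```

```bash
python3 - <<'E'
from h import *
where(); edge(-13,-4,.05);edge(-13,-4.5,0)
E
```

```text
t 9.87 foot [-1.   0.3 -2.3] edge -13.9 -3.6 lean 0.099 sidelean -0.0 F [ 4.8 -0.4  2.3] T [ 0.04 -1.56  0.02] gap 0.0241
shift [0.0046 0.0003 0.0012] twist [ 0.0001 -0.049  -0.    ]
shift [0.0082 0.0003 0.0027] twist [ 0.0001 -0.099  -0.    ]
```

Emit:
{"name": "servo_tool", "arguments": {"targets": [{"xyz": [0.0016,0.0,0.0006],"twist": [0,-0.02,0],"jaw": 0.1},{"xyz": [0.0032,0.0,0.0012],"twist": [0,-0.04,0],"jaw": 0.1},{"xyz": [0.0048,0.0,0.0018],"twist": [0,-0.06,0],"jaw": 0.1},{"xyz": [0.0064,0.0,0.0025],"twist": [0,-0.08,0],"jaw": 0.1},{"xyz": [0.0078,0.0,0.0032],"twist": [0,-0.099,0],"jaw": 0.1},{"xyz": [0.0078,0.0,0.0032],"twist": [0,-0.099,0],"jaw": 0.1},{"xyz": [0.0078,0.0,0.0032],"twist": [0,-0.099,0],"jaw": 0.1},{"xyz": [0.0078,0.0,0.0032],"twist": [0,-0.099,0],"jaw": 0.1}]}}

```text
clock: 10.53
tcp_pos: [0.553, -0.0564, 0.1274]
orientation: [-0.0, 1.0, -0.015, -0.001]
wrist_force: [4.9, 0.6, -1.9]
finger_gap: 0.0242
```

```bash
python3 - <<'E'
from h import *
where(); edge(-13.8,-8,0)
E
```

```text
t 10.53 foot [-1.1  0.5 -5.9] edge -14.1 -5.9 lean -0.002 sidelean 0.0 F [ 4.9  0.8 -1.9] T [ 0.13 -1.66  0.01] gap 0.0242
shift [0.0002 0.0005 0.0021] twist [-0.0003  0.0017  0.    ]
```

Upright and inside by 6 mm, with only the contact's ~5 N in x. Slide down.

Emit:
{"name": "servo_tool", "arguments": {"targets": [{"xyz": [0,0,0.001],"twist": [0,0,0],"jaw": 0.1},{"xyz": [0,0,0.002],"twist": [0,0,0],"jaw": 0.1},{"xyz": [0,0,0.003],"twist": [0,0,0],"jaw": 0.1},{"xyz": [0,0,0.004],"twist": [0,0,0],"jaw": 0.1},{"xyz": [0,0,0.005],"twist": [0,0,0],"jaw": 0.1},{"xyz": [0,0,0.006],"twist": [0,0,0],"jaw": 0.1}]}}

```text
clock: 11.03
tcp_pos: [0.5534, -0.0566, 0.122]
orientation: [-0.0, 1.0, -0.015, -0.001]
wrist_force: [4.9, 0.1, 0.6]
finger_gap: 0.0244
```

```bash
python3 - <<'E'
from h import *
where()
E
```

```text
t 11.03 foot [ -0.7   0.4 -11.3] edge -13.7 -11.2 lean -0.001 sidelean 0.0 F [4.9 0.3 0.6] T [ 0.2  -1.31  0.04] gap 0.0244
```

Emit:
{"name": "servo_tool", "arguments": {"targets": [{"xyz": [0,0,0.0015],"twist": [0,0,0],"jaw": 0.1},{"xyz": [0,0,0.003],"twist": [0,0,0],"jaw": 0.1},{"xyz": [0,0,0.0045],"twist": [0,0,0],"jaw": 0.1},{"xyz": [0,0,0.006],"twist": [0,0,0],"jaw": 0.1},{"xyz": [0,0,0.0075],"twist": [0,0,0],"jaw": 0.1},{"xyz": [0,0,0.009],"twist": [0,0,0],"jaw": 0.1},{"xyz": [0,0,0.0105],"twist": [0,0,0],"jaw": 0.1},{"xyz": [0,0,0.012],"twist": [0,0,0],"jaw": 0.1}]}}

```text
clock: 11.7
tcp_pos: [0.5536, -0.0566, 0.11]
orientation: [0.0, 1.0, -0.015, -0.0]
wrist_force: [3.9, 0.8, 0.8]
finger_gap: 0.0241
```

```bash
python3 - <<'E'
from h import *
where()
E
```

```text
t 11.7 foot [ -0.5   0.4 -23.3] edge -13.5 -23.3 lean -0.001 sidelean -0.0 F [3.9 0.9 0.8] T [ 0.23 -1.3   0.01] gap 0.0241
```

Emit:
{"name": "servo_tool", "arguments": {"targets": [{"xyz": [0,0,0.0015],"twist": [0,0,0],"jaw": 0.1},{"xyz": [0,0,0.003],"twist": [0,0,0],"jaw": 0.1},{"xyz": [0,0,0.0045],"twist": [0,0,0],"jaw": 0.1},{"xyz": [0,0,0.006],"twist": [0,0,0],"jaw": 0.1},{"xyz": [0,0,0.007],"twist": [0,0,0],"jaw": 0.1},{"xyz": [0,0,0.008],"twist": [0,0,0],"jaw": 0.1}]}}

```text
clock: 12.2
tcp_pos: [0.5536, -0.0566, 0.1021]
orientation: [0.0, 1.0, -0.015, -0.0]
wrist_force: [4.8, 0.6, 1.5]
finger_gap: 0.0242
```

Emit:
{"name": "servo_tool", "arguments": {"targets": [{"xyz": [0,0,0.0005],"twist": [0,0,0],"jaw": 0.1},{"xyz": [0,0,0.001],"twist": [0,0,0],"jaw": 0.1},{"xyz": [0,0,0.0015],"twist": [0,0,0],"jaw": 0.1},{"xyz": [0,0,0.002],"twist": [0,0,0],"jaw": 0.1},{"xyz": [0,0,0.002],"twist": [0,0,0],"jaw": 0.1}]}}

```text
clock: 12.62
tcp_pos: [0.5536, -0.0566, 0.1001]
orientation: [-0.0, 1.0, -0.015, -0.0]
wrist_force: [5.0, 0.3, 0.3]
finger_gap: 0.0245
```

```bash
python3 - <<'E'
from h import *
where()
E
```

```text
t 12.62 foot [ -0.5   0.4 -33.2] edge -13.5 -33.2 lean -0.001 sidelean -0.0 F [5.  0.4 0.3] T [ 0.27 -1.35 -0.02] gap 0.0245
```

Emit:
{"name": "servo_tool", "arguments": {"targets": [{"xyz": [0,0,0.0005],"twist": [0,0,0],"jaw": 0.1},{"xyz": [0,0,0.001],"twist": [0,0,0],"jaw": 0.1},{"xyz": [0,0,0.0015],"twist": [0,0,0],"jaw": 0.1},{"xyz": [0,0,0.002],"twist": [0,0,0],"jaw": 0.1}]}}

```text
clock: 12.95
tcp_pos: [0.5536, -0.0566, 0.0982]
orientation: [0.0, 1.0, -0.015, -0.0]
wrist_force: [4.5, 0.9, 0.2]
finger_gap: 0.0241
```

Emit:
{"name": "servo_tool", "arguments": {"targets": [{"xyz": [0,0,0.0004],"twist": [0,0,0],"jaw": 0.1},{"xyz": [0,0,0.0008],"twist": [0,0,0],"jaw": 0.1},{"xyz": [0,0,0.0012],"twist": [0,0,0],"jaw": 0.1},{"xyz": [0,0,0.0015],"twist": [0,0,0],"jaw": 0.1}]}}

```text
clock: 13.28
tcp_pos: [0.5536, -0.0567, 0.0966]
orientation: [0.0, 1.0, -0.015, -0.0]
wrist_force: [5.0, 0.7, 2.0]
finger_gap: 0.0242
```

Emit:
{"name": "servo_tool", "arguments": {"targets": [{"xyz": [0,0,0.0004],"twist": [0,0,0],"jaw": 0.1},{"xyz": [0,0,0.0008],"twist": [0,0,0],"jaw": 0.1},{"xyz": [0,0,0.0012],"twist": [0,0,0],"jaw": 0.1},{"xyz": [0,0,0.0015],"twist": [0,0,0],"jaw": 0.1}]}}

```text
clock: 13.62
tcp_pos: [0.5536, -0.0567, 0.0952]
orientation: [0.0, 1.0, -0.015, -0.0]
wrist_force: [4.3, 1.9, 0.5]
finger_gap: 0.0241
```

Emit:
{"name": "servo_tool", "arguments": {"targets": [{"xyz": [0,0,0.0004],"twist": [0,0,0],"jaw": 0.1},{"xyz": [0,0,0.0008],"twist": [0,0,0],"jaw": 0.1},{"xyz": [0,0,0.001],"twist": [0,0,0],"jaw": 0.1},{"xyz": [0,0,0.001],"twist": [0,0,0],"jaw": 0.1}]}}

```text
clock: 13.95
tcp_pos: [0.5536, -0.0566, 0.0941]
orientation: [0.0, 1.0, -0.015, -0.0]
wrist_force: [5.4, 1.7, 1.6]
finger_gap: 0.0242
```

Emit:
{"name": "servo_tool", "arguments": {"targets": [{"xyz": [0,0,0.0004],"twist": [0,0,0],"jaw": 0.1},{"xyz": [0,0,0.0008],"twist": [0,0,0],"jaw": 0.1},{"xyz": [0,0,0.001],"twist": [0,0,0],"jaw": 0.1},{"xyz": [0,0,0.001],"twist": [0,0,0],"jaw": 0.1}]}}

```text
clock: 14.28
tcp_pos: [0.5536, -0.0566, 0.0931]
orientation: [0.0, 1.0, -0.015, -0.0]
wrist_force: [5.1, 1.0, 1.0]
finger_gap: 0.0244
```

Emit:
{"name": "servo_tool", "arguments": {"targets": [{"xyz": [0,0,0.0004],"twist": [0,0,0],"jaw": 0.1},{"xyz": [0,0,0.0008],"twist": [0,0,0],"jaw": 0.1},{"xyz": [0,0,0.001],"twist": [0,0,0],"jaw": 0.1},{"xyz": [0,0,0.001],"twist": [0,0,0],"jaw": 0.1}]}}

```text
clock: 14.62
tcp_pos: [0.5537, -0.0567, 0.0925]
orientation: [0.0, 1.0, -0.015, -0.0]
wrist_force: [4.3, 1.9, 4.9]
finger_gap: 0.0243
```

Emit:
{"name": "servo_tool", "arguments": {"targets": [{"xyz": [0,0,0.0003],"twist": [0,0,0],"jaw": 0.1},{"xyz": [0,0,0.0005],"twist": [0,0,0],"jaw": 0.1},{"xyz": [0,0,0.0005],"twist": [0,0,0],"jaw": 0.1}]}}

```text
clock: 14.87
tcp_pos: [0.5538, -0.0567, 0.0924]
orientation: [0.0, 1.0, -0.015, -0.0]
wrist_force: [3.3, 2.3, 7.8]
finger_gap: 0.0244
```

```bash
python3 - <<'E'
from h import *
where()
E
```

```text
t 14.87 foot [ -0.2   0.3 -40.9] edge -13.2 -40.9 lean -0.0 sidelean -0.0 F [3.2 2.4 7.8] T [ 0.41 -1.01  0.  ] gap 0.0244
```

Emit:
{"name": "servo_tool", "arguments": {"targets": [{"xyz": [0.0003,0,0.0003],"twist": [0,0,0],"jaw": 0.1},{"xyz": [0.0005,-0.0002,0.0005],"twist": [0,0,0],"jaw": 0.1},{"xyz": [0.0005,-0.0002,0.0005],"twist": [0,0,0],"jaw": 0.1},{"xyz": [0.0005,-0.0002,0.0005],"twist": [0,0,0],"jaw": 0.1}]}}

```text
clock: 15.2
tcp_pos: [0.5543, -0.0566, 0.0924]
orientation: [0.0, 1.0, -0.015, 0.0]
wrist_force: [2.3, 2.4, 11.0]
finger_gap: 0.0244
```

```bash
python3 - <<'E'
from h import *
where()
E
```

```text
t 15.2 foot [  0.2   0.4 -40.9] edge -12.8 -40.9 lean 0.0 sidelean -0.001 F [ 2.2  2.5 11. ] T [ 0.4  -0.67  0.  ] gap 0.0244
```

Firm stop: three presses, force rising 5→8→11 N with no travel, 40.9 mm below the rim. Release.

Emit:
{"name": "servo_tool", "arguments": {"squeeze": 20, "targets": [{"xyz": [0,-0.0003,0],"twist": [0,0,0],"jaw": 0.1},{"xyz": [0,-0.0003,0],"twist": [0,0,0],"jaw": 0.35},{"xyz": [0,-0.0003,0],"twist": [0,0,0],"jaw": 0.42},{"xyz": [0,-0.0003,0],"twist": [0,0,0],"jaw": 0.5},{"xyz": [0,-0.0003,0],"twist": [0,0,0],"jaw": 0.6},{"xyz": [0,-0.0003,0],"twist": [0,0,0],"jaw": 0.6},{"xyz": [0,-0.0003,0],"twist": [0,0,0],"jaw": 0.6}]}}

```text
clock: 15.78
tcp_pos: [0.5534, -0.0562, 0.0906]
orientation: [-0.0, 1.0, -0.015, -0.001]
wrist_force: [0.4, -0.3, 0.4]
finger_gap: 0.051
```

Emit:
{"name": "servo_tool", "arguments": {"targets": [{"xyz": [0,0,-0.01],"twist": [0,0,0],"jaw": 0.6},{"xyz": [0,0,-0.03],"twist": [0,0,0],"jaw": 0.6},{"xyz": [0,0,-0.06],"twist": [0,0,0],"jaw": 0.6},{"xyz": [0,0,-0.09],"twist": [0,0,0],"jaw": 0.6},{"xyz": [0,0.02,-0.1],"twist": [0,0,0],"jaw": 0.6},{"xyz": [0,0.05,-0.1],"twist": [0,0,0],"jaw": 0.6},{"xyz": [0,0.08,-0.1],"twist": [0,0,0],"jaw": 0.6},{"xyz": [0,0.08,-0.1],"twist": [0,0,0],"jaw": 0.6},{"xyz": [0,0.08,-0.1],"twist": [0,0,0],"jaw": 0.6}]}}

```text
clock: 16.53
tcp_pos: [0.5517, -0.1375, 0.1918]
orientation: [0.0, 1.0, -0.016, -0.0]
wrist_force: [-0.3, -0.0, -0.5]
finger_gap: 0.051
```

```bash
python3 - <<'E'
from h import *
st()
c=cam('wrist'); W=fcloud(c)
V=W.reshape(-1,3)
for z0,z1 in [(.13,.145),(.09,.13),(.06,.09)]:
    T=V[(V[:,2]>z0)&(V[:,2]<z1)&(abs(V[:,0]-.554)<.025)&(abs(V[:,1]+.057)<.025)]
    if len(T): print(z0,len(T),T.mean(0).round(4),T.min(0).round(4),T.max(0).round(4),np.median(T[:,2]).round(4))
m=c['color'][100:400,140:540,::-1]
cv2.imwrite('pics/w7.png',cv2.resize(m,None,fx=2,fy=2))
t=cam('top')
v,u=np.mgrid[0:480,0:640]; d=t['depth']
P=np.stack([(u-t['cx'])/t['fx']*d,(v-t['cy'])/t['fy']*d,d],-1)
X=att(t).apply(P.reshape(-1,3))+t['eye']
for n,x,y,z0,z1 in [('jar',.6035,.081,.08,.11),('salt',.4615,.1146,.08,.11),('pack',.554,-.057,.125,.15)]:
    T=X[(abs(X[:,0]-x)<.035)&(abs(X[:,1]-y)<.035)&(X[:,2]>z0)&(X[:,2]<z1)]; print(n,len(T),T.mean(0).round(4),np.median(T,0).round(4) if len(T) else '')
E
```

```text
clock 16.5333
joint_pos [-3.8520e-01  3.0510e-01  1.0000e-03  1.2671e+00 -3.0000e-04  1.2184e+00]
tcp_pos [ 0.5517 -0.1375  0.1918]
orientation [ 1.000e-04  9.999e-01 -1.640e-02 -3.000e-04]
wrist_force [-0.3026 -0.001  -0.4795]
ft_torque [0.0607 0.02   0.0299]
finger_gap 0.051
0.13 1337 [ 0.5538 -0.0581  0.1369] [ 0.5413 -0.0703  0.1311] [ 0.5663 -0.0454  0.1399] 0.1374
0.09 1 [ 0.5476 -0.0688  0.1257] [ 0.5476 -0.0688  0.1257] [ 0.5476 -0.0688  0.1257] 0.1257
0.06 117 [ 0.553  -0.0573  0.0603] [ 0.529  -0.0819  0.06  ] [ 0.5787 -0.0321  0.0612] 0.0602
jar 0 [nan nan nan] 
salt 0 [nan nan nan] 
pack 0 [nan nan nan] <stdin>:15: RuntimeWarning: Mean of empty slice.
  ret = um.true_divide(
```

View pics/w7.png

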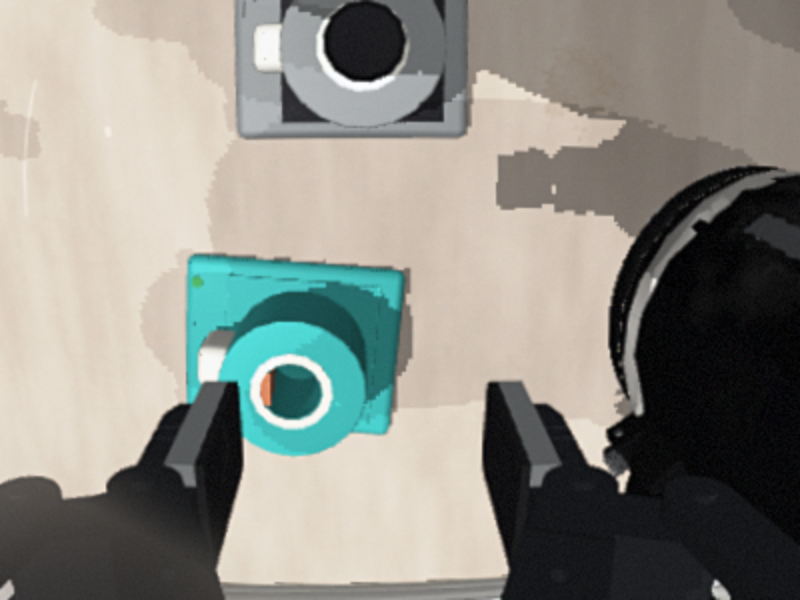

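The view shows the pack's top disc concentric in the grey dock's ring at (364,40), upright; the gripper is clear. Top height is 0.137 m, which agrees with resting on the felt stop.

```bash
python3 -c "
from h import *
print(env.hand_in())"
```

```text
the job is handed in; nothing more can be done
None
```

The battery pack is in the grey charging dock, upright and seated on the bottom stop. The gripper has let go and moved clear, and I handed the job in at about 16.6 s of the 72 s allowed.

**Insertion:** I gripped the pack at about 95 mm and leaned it 15°. Its lower edge went into the mouth beside the copper contact and pressed the contact back, at about 4–5 N. I then straightened the pack and slid it down.

**Seating:** The stop was felt firmly at 40.9 mm below the rim. The reading rose from 5 to 8 to 11 N while the pack stopped moving. Allowing for the sensor's offset, the highest press I saw was about 13 N, under the 20 N limit.

**Final checks:** After release, the pack's top measured 0.137 m above the worktop, as expected for a pack resting on that stop. It looked centred in the ring from above. The wrist force was about zero.

**Not confirmed:**
- The state gives no home-pin reading, so seating rests on the firm stop and the height.
- My last overhead check of the jar, shaker and pack returned no points, probably because the arm blocked the view. The planned path passed well above the jar and shaker, and no unexpected contact force showed.

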